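# Set the jar tester's speed hand with its push-to-set knob

### The arm

A 6-joint arm with a two-finger parallel gripper is mounted at the origin on a cart in front of the work surface, level with it; the furniture and walls round the work are solid. World frame = base frame: x ahead of the robot, y to its left, z up, the work surface at z = 0. Lengths are in m, angles in rad, forces in N, time in s.
With the tool pointing down it reaches from about 0.3 to 0.875 m from the base axis. Payload 6.4 kg.
Tool frame: the origin (TCP) lies between the finger pads; the fingertips stand tip_extent ahead of it and the grasp point (between the pads) lies 5 mm behind it (tip_extent is the distance from the TCP to the fingertips, in m); z points along the fingers, y is the direction in which the jaws open and shut (so a half turn about z gives the same grasp; the last joint's range is limited). The gripper opens to 85 mm and grips with 20 to 120 N. Pads are 22 mm wide; open, the fingers measure 114 mm over their backs; the gripper's body (76 mm by 85 mm) begins 54 mm behind the grasp point. The pads swing forward as they close: fully open they stand 13 mm farther back than shut.
Start: joints at [-1.482, 0.181, 1.607, -0, 1.354, -0.206], TCP at [0.167, -0.55, 0.245] pointing down, gripper open.
Joint ranges: [-2.99, 2.99], [-0.89, 2.07], [0.3, 2.58], [-1.14, 4.28], [0, 2.63], [-3.12, 3.12]. Speed limits (rad/s): [2.57, 2.57, 3.01, 3.14, 3.14, 3.14].

### API

Orientations are given as a unit quaternion [w, x, y, z].
In Python, from bench import * gives the robot as it stands.
- The arm moves only by the shell command python3 -m jog 'ROWS'. ROWS is JSON, a list of rows, each a list of 3 entries, a list of its own where there are three numbers: the shift along the tool's x, y, z in mm, then the turn, a rotation vector about the tool's x, y, z in rad, then the opening, from 0 (shut) to 1 (fully open). A call has 1 to 20 rows; each row is the pose to reach, as a shift and turn from the pose measured when the call began, along the tool's axes at that moment; what a row does not reach only later rows make up. A row lasts 1/12 s, in which the tool goes at most 41.7 mm and 7.16 degrees, less where a joint would pass 70% of its speed; a pose out of reach is approached as far as the arm can. A call with a gripper value outside its range is refused whole. The fingers move at their own pace and stop on an object; the grip force is fixed at half the most. Time passes only in rows, so rows that repeat a pose let the fingers close. It gives the time, the measured TCP pose, the force and the opening at its end, in the units of the state.
- get_obs(): the state, without advancing time (a new reading comes with each control period).
- camera(name): name is "side" or "top"; returns (picture, depth): 480x640x3 uint8, red, green, blue; 480x640 float32, m along the optical axis (not along the pixel's ray), 0 where there is no reading.
- get_calibration(name): a dict with "fx", "fy", "cx", "cy" (pixels), "world_from_camera" (4x4, takes a point from camera to world coordinates). Camera axes: x right, y down, z forward; pixel columns grow to the right and rows downward; lengths in m; the calibration is good to about 2 mm. A picture is of the moment at which its call begins. get_calibration takes no time and is no camera call.
- hand_in(): hands the job in, once; it reports no verdict.
The state is a dict: "time_s": time; "q": joint angles; "dq": joint speeds; "joint_efforts": joint torques, N m; "eef_pos": TCP position; "eef_rot": TCP orientation; "wrist_force": force on the tool from outside, world axes, zero at the start; "torque": the same for the moment, N m; "opening": opening from 0.0 (shut) to 1.0 (fully open).
Only numpy, scipy, OpenCV 4.12 (cv2) and the standard library are available. Lean on these libraries where they do the work, as an engineer would, in place of code of your own. Each camera call takes 0.05 s, during which the arm holds its last target.

### The job

Set the orange hand on the jar tester's desk controller to the red mark on its scale. The black three-winged knob freewheels until it is pushed in: press it down gently (about 10 N will do, over 50 N would bend its key) and turn it until you feel the hidden key drop into the hand's hub, then, still pressing, carry the hand round clockwise to the red mark. Let the knob spring back up with the hand left standing at the mark, and do not move the flask, the bottle or the carton beside the controller.

Things in the scene. Friction and masses are not known exactly. Their poses are not given: they have to be found in the camera images.
- controller: Cream desk controller, 45 mm high, fixed; a round dial (167 mm over its steel bezel, 55 mm up) lies flat in its top, beside it a blue strip with switch and lamps. Origin: on the worktop right below the dial's axis; z up, x away from the operator; the case reaches 98 mm to either side in x, 100 mm to +y, 170 mm to -y. A clear window, top 53.5 mm up, covers the hand and the mark.
- knob: Black knob over the dial: disc of 84 mm diameter, 7 mm thick, with a boss in the middle and three radial wings. Origin: on the dial's axis in the disc's upper face, 67.5 mm above the worktop when up; x runs along one wing, z up. A spring holds it up: 3 N starts it down, 5.5 N holds it at the bottom stop, 6 mm down. Up, it turns freely without end and moves nothing.
- wing_end (a point): Outer end of one wing, at its top edge, 41 mm from the axis; x points outward. The three wings, 120 degrees apart, stand 16 mm above the disc, are 7 mm thick and run in to the boss (20 mm diameter, 17 mm high). In the gap between two wings closed fingertips fit about 30 mm from the axis: they can press on the disc there and push a wing round.
- dial_axis (a point): Point on the dial's axis at the window's top; fixed. Under the knob a hidden key meets a smooth ledge on the hand's hub after 2 mm of travel (then 12 N per mm), except over its one keyway: there it drops in, the knob goes on down to 6 mm with little force and carries the hand both ways (4 degrees of play each way). At the start the key is 25 to 205 degrees short of the keyway, turning clockwise.
- pointer_tip (a point): Tip of the orange hand, 66 mm from the dial's axis, under the window; x points outward along the hand, z up. Friction (0.08 N m) holds the hand where it is left. It travels 270 degrees, from a stop at the scale's lower left, clockwise over the far side, to one at the lower right (as the operator sees it), and starts in the lower left part.
- mark (a point): Point of the red triangular mark at the dial's rim, 66 mm from the axis, under the window; it does not move. The hand is right when its tip stands at this point. At the start it lies 50 to 200 degrees further clockwise (from above) than the hand. Scale divisions are 7.5 degrees, 8.6 mm at this radius.
- pink_flask: Conical flask with pink liquid, 69 mm wide, 108 mm high, loose, standing beside the controller; origin at the centre of its underside, z up.
- amber_bottle: Brown bottle with black cap, 40 mm wide, 82 mm high, loose, standing beside the controller; origin at the centre of its underside, z up.
- blue_carton: Small blue carton, 48 x 60 x 32 mm, loose, lying beside the controller; origin at the centre of its underside, z up.

How it is judged:
By the outcome, as a careful person would: the job done as asked, in the order asked, and still so for the second after the job is handed in, with the robot touching nothing.
It also fails if it takes over 58 s, if anything falls off the work surface, if the arm or the gripper's body presses on something with over 40 N, if the wrist force passes 120 N, or if a joint passes its speed limit or range.

## Working session

There is one attempt and no reset: what is moved stays moved. The work goes in short steps, Python scripts to look and compute and a shell command to move; the robot and the scene stay as the last step left them, time stands still between calls to the robot, and variables do not carry over. Pictures are saved under pics/ and viewed, and the job is handed in when it is done.

```bash
mkdir -p pics; ls; python3 - <<'E'
from bench import *
import cv2
o=get_obs();print(o)
for n in("side","top"):
    p,d=camera(n);cv2.imwrite(f"pics/{n}0.png",p[:,:,::-1]);c=get_calibration(n);print(n,c)
E
```

```text
pics
{'time_s': 0.0, 'q': array([-1.48231013e+00,  1.81545125e-01,  1.60801073e+00, -2.62247707e-05,
        1.35380260e+00, -2.06297142e-01]), 'dq': array([ 0.00208467, -0.00030311,  0.00164807,  0.00053646, -0.00088741,
       -0.00012395]), 'joint_efforts': array([-5.01109516e-04, -4.44871294e+01, -3.51341379e+01, -3.10543564e-04,
        9.08612536e-03, -9.24862491e-06]), 'eef_pos': array([ 0.16701882, -0.54965227,  0.24438052]), 'eef_rot': array([-8.82124381e-04,  9.89156696e-01,  1.46861330e-01,  3.91975038e-05]), 'wrist_force': array([0.63937999, 0.21280881, 0.51176799]), 'torque': array([ 0.01535042, -0.01812348,  0.00212436]), 'opening': 0.9977349384589896}
side {'fx': 579.1082627969645, 'fy': 579.1082627969645, 'cx': 312.271822990256, 'cy': 248.25946765926403, 'world_from_camera': array([[-9.95528524e-01, -3.79874270e-02,  8.64864957e-02,
         3.91983010e-01],
       [-9.44610125e-02,  4.03013949e-01, -9.10305923e-01,
         1.02816936e+00],
       [-2.75084383e-04, -9.14405114e-01, -4.04800213e-01,
         5.60855688e-01],
       [ 0.00000000e+00,  0.00000000e+00,  0.00000000e+00,
         1.00000000e+00]])}
top {'fx': 577.8418763094543, 'fy': 577.8418763094543, 'cx': 328.67703239693117, 'cy': 235.31664185267644, 'world_from_camera': array([[-0.01580221, -0.99936867,  0.03182072,  0.43888685],
       [-0.9998106 ,  0.01615476,  0.01085286, -0.02287165],
       [-0.01136006, -0.03164319, -0.99943467,  1.30893186],
       [ 0.        ,  0.        ,  0.        ,  1.        ]])}
```

View pics/side0.png

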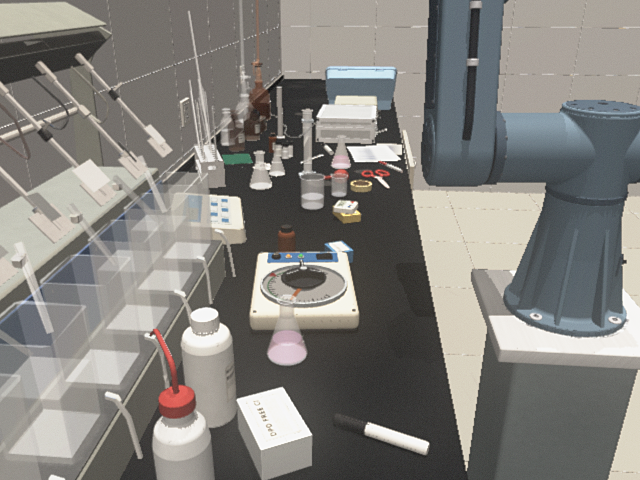

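View pics/top0.png

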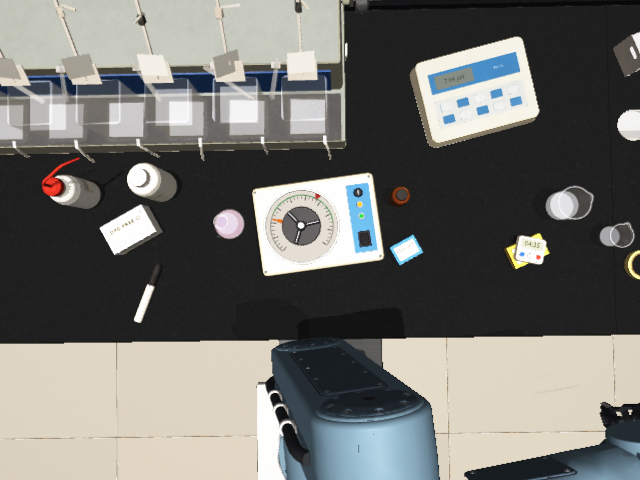

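```bash
python3 - <<'E'
import cv2
p=cv2.imread("pics/top0.png")[170:285,245:390]
cv2.imwrite("pics/z0.png",cv2.resize(p,None,fx=5,fy=5,interpolation=cv2.INTER_CUBIC))
p=cv2.imread("pics/side0.png")[215:345,235:375]
cv2.imwrite("pics/z1.png",cv2.resize(p,None,fx=4.5,fy=4.5,interpolation=cv2.INTER_CUBIC))
E
```

```text
(no output)
```

View pics/z0.png

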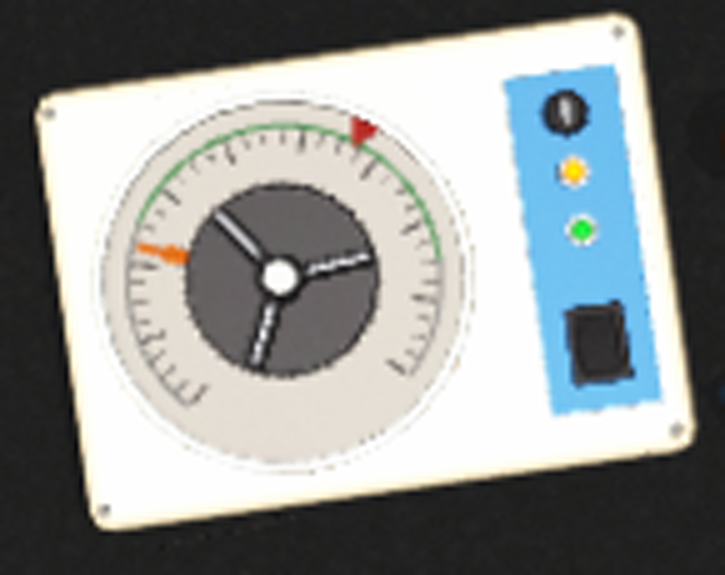

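View pics/z1.png

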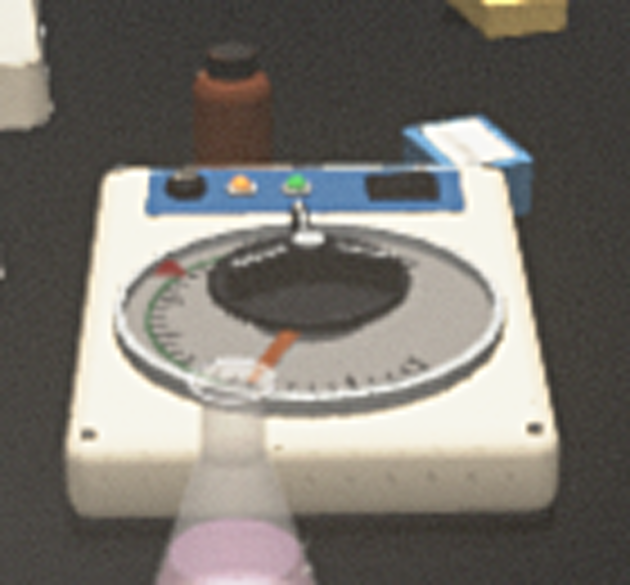

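```bash
cat > h.py <<'E'
import numpy as np,cv2
from bench import *
from scipy.spatial.transform import Rotation as R
def ray(n,u,v,z):
    c=get_calibration(n);T=c["world_from_camera"]
    d=T[:3,:3]@np.array([(u-c["cx"])/c["fx"],(v-c["cy"])/c["fy"],1]);o=T[:3,3]
    return o+d*(z-o[2])/d[2]
def blob(m,x0,y0,x1,y1):
    mm=np.zeros(m.shape,np.uint8);mm[y0:y1,x0:x1]=m[y0:y1,x0:x1]
    n,l,s,c=cv2.connectedComponentsWithStats(mm);i=1+np.argmax(s[1:,4]);ys,xs=np.where(l==i)
    return np.c_[xs,ys],c[i]
def toolR(o): q=o["eef_rot"];return R.from_quat([q[1],q[2],q[3],q[0]])
def ang(p,c): return np.degrees(np.arctan2(p[1]-c[1],p[0]-c[0]))
E
python3 - <<'E'
from h import *
import bench
print([k for k in dir(bench) if k[0]!='_'])
p=cv2.imread("pics/top0.png");hsv=cv2.cvtColor(p,cv2.COLOR_BGR2HSV);H,S,V=[hsv[:,:,i].astype(int) for i in range(3)]
box=(262,185,342,265)
# dial face: grayish (not white) ring fit by dark disc
disc=(V<130)
pts,c=blob(disc.astype(np.uint8),*box)
(e,ax,_)=cv2.fitEllipse(cv2.convexHull(pts.astype(np.int32)));print("disc",c,e,ax,ray("top",*e,0.0675))
b,_=blob(((V>200)&(S<40)).astype(np.uint8),294,219,308,232);print("boss",b.mean(0),ray("top",*b.mean(0),0.0845))
org,_=blob(((H>5)&(H<20)&(S>120)&(V>150)).astype(np.uint8),*box)
red,_=blob((((H<5)|(H>174))&(S>120)&(V>100)).astype(np.uint8),*box)
cen=ray("top",*e,0.0675)[:2]
for n,q in(("hand",org),("mark",red)):
    w=np.array([ray("top",u,v,0.052)[:2] for u,v in q]);r=np.hypot(*(w-cen).T)
    print(n,len(q),q.mean(0),"ang",ang(w.mean(0),cen),r.min()*1e3,r.max()*1e3)
# wings: bright px within disc at r 20..38
v,u=np.mgrid[185:265,262:342];v=v.ravel();u=u.ravel()
w=np.array([ray("top",a,b_,0.0835)[:2] for a,b_ in zip(u,v)]);c2=cen
r=np.hypot(*(w-c2).T);a=np.degrees(np.arctan2(*(w-c2).T[::-1]));br=V[v,u]
k=(r>.016)&(r<.038)&(br>130)
ph=np.angle(np.sum((br[k]-110)*np.exp(3j*np.radians(a[k]))),deg=True)/3
print("wings",ph,ph+120,ph-120, np.histogram(a[k],36,(-180,180))[0])
# flask etc
E
```

```text
['MotionError', 'camera', 'get_calibration', 'get_obs', 'hand_in', 'tip_extent']
disc [300.97538742 225.53691887] (300.9086608886719, 225.4789276123047) (38.51897048950195, 38.87112808227539) [0.50055651 0.05002638 0.0675    ]
boss [300.37931034 224.93103448] [0.50089444 0.05013561 0.0845    ]
hand 24 [277.66666667 220.16666667] ang 75.6165166243334 44.07224645074353 65.74584749382961
mark 15 [317.2        195.66666667] ang -28.587579038859552 68.62337605726454 78.39245281637787Traceback (most recent call last):
  File "<stdin>", line 19, in <module>
  File "h.py", line 5, in ray
    c=get_calibration(n);T=c["world_from_camera"]
ValueError: time passes only in moves, steps and waits
```

```bash
sed -i 's/^def ray/C={n:get_calibration(n) for n in ("side","top")}\ndef ray/; s/c=get_calibration(n);T/c=C[n];T/' h.py
python3 - <<'E'
from h import *
print("tip",tip_extent)
p=cv2.imread("pics/top0.png");V=cv2.cvtColor(p,cv2.COLOR_BGR2HSV)[:,:,2].astype(int)
cen=np.array([.5007,.0501])
v,u=np.mgrid[185:265,262:342];v=v.ravel();u=u.ravel()
w=np.array([ray("top",a,b_,0.0835)[:2] for a,b_ in zip(u,v)])
r=np.hypot(*(w-cen).T);a=np.degrees(np.arctan2(*(w-cen).T[::-1]));br=V[v,u]
k=(r>.018)&(r<.038)&(br>130)
ph=np.angle(np.sum((br[k]-110)*np.exp(3j*np.radians(a[k]))),deg=True)/3
print("wings",ph,ph+120,ph-120, np.histogram(a[k],36,(-180,180))[0])
o=get_obs();Rt=toolR(o);print(Rt.as_matrix().round(3))
for g in (ph+60,ph-60,ph+180):
    t=cen+.030*np.array([np.cos(np.radians(g)),np.sin(np.radians(g))])
    print("gap",g,t,"to z.12 shift mm",(Rt.inv().apply(np.r_[t,.12]-o["eef_pos"])*1e3).round(1))
E
```

```text
tip 0.014
wings 42.92190020308465 162.92190020308465 -77.07809979691535 [ 0  0  0  0  0  0  0  0  0  0 11  0  0  0  0  0  0  0  0  0  0  0 13  0
  0  0  0  0  0  0  0  0  0  0 10  0]
[[ 0.957  0.291 -0.   ]
 [ 0.291 -0.957  0.002]
 [ 0.    -0.002 -1.   ]]
gap 102.92190020308465 [0.49399132 0.07934027] to z.12 shift mm [ 495.6 -506.7  125.4]
gap -17.078099796915353 [0.52937716 0.04128975] to z.12 shift mm [ 518.4 -460.   125.4]
gap 222.92190020308465 [0.47873152 0.02966998] to z.12 shift mm [ 466.5 -463.6  125.3]
```

```bash
python3 -m jog '[[[495.6,-506.7,60],[0,0,0],0],[[495.6,-506.7,60],[0,0,0],0],[[495.6,-506.7,60],[0,0,0],0],[[495.6,-506.7,60],[0,0,0],0],[[495.6,-506.7,60],[0,0,0],0],[[495.6,-506.7,60],[0,0,0],0],[[495.6,-506.7,60],[0,0,0],0],[[495.6,-506.7,60],[0,0,0],0],[[495.6,-506.7,60],[0,0,0],0],[[495.6,-506.7,60],[0,0,0],0],[[495.6,-506.7,60],[0,0,0],0],[[495.6,-506.7,60],[0,0,0],0],[[495.6,-506.7,60],[0,0,0],0],[[495.6,-506.7,60],[0,0,0],0],[[495.6,-506.7,60],[0,0,0],0],[[495.6,-506.7,60],[0,0,0],0],[[495.6,-506.7,60],[0,0,0],0],[[495.6,-506.7,60],[0,0,0],0],[[495.6,-506.7,60],[0,0,0],0],[[495.6,-506.7,60],[0,0,0],0]]'
```

```text
time_s: 1.77
eef_pos: [0.4934, 0.0793, 0.1849]
eef_rot: [-0.001, 0.989, 0.148, -0.001]
wrist_force: [-0.3, 0.6, 0.5]
opening: -0.003
```

```bash
python3 -m jog '[[[0.6,0,40],[0,0,0],0],[[0.6,0,80],[0,0,0],0],[[0.6,0,92],[0,0,0],0],[[0.6,0,100],[0,0,0],0],[[0.6,0,100],[0,0,0],0],[[0.6,0,100],[0,0,0],0],[[0.6,0,100],[0,0,0],0]]'
python3 - <<'E'
from h import *
for n,s in(("side",(slice(150,345),slice(215,395))),("top",(slice(165,285),slice(245,390)))):
    p,d=camera(n);cv2.imwrite(f"pics/{n}1.png",cv2.resize(p[s][:,:,::-1],None,fx=3,fy=3))
o=get_obs();print(o["eef_pos"],o["wrist_force"])
E
```

```text
time_s: 2.35
eef_pos: [0.4952, 0.0789, 0.0865]
eef_rot: [-0.0, 0.989, 0.147, 0.001]
wrist_force: [-0.1, -0.1, -0.1]
opening: -0.003
[0.49515209 0.07923207 0.08652705] [-0.16358126 -0.0227745  -0.15019293]
```

View pics/side1.png

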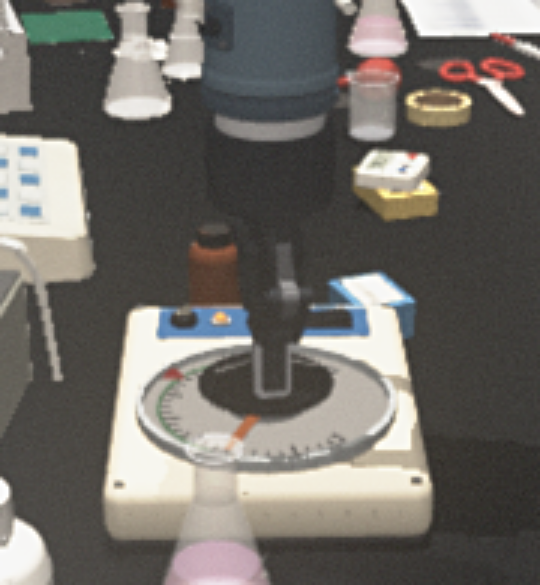

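View pics/top1.png

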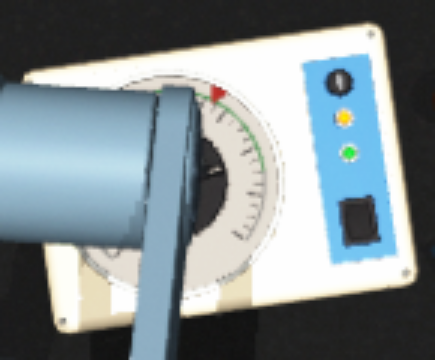

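```bash
python3 -m jog '[[[0,0,3],[0,0,0],0],[[0,0,5],[0,0,0],0],[[0,0,6],[0,0,0],0],[[0,0,6],[0,0,0],0]]';  python3 -m jog '[[[0,0,1],[0,0,0],0],[[0,0,2],[0,0,0],0],[[0,0,2],[0,0,0],0]]'
```

```text
time_s: 2.78
eef_pos: [0.4956, 0.0792, 0.0808]
eef_rot: [-0.0, 0.989, 0.147, 0.001]
wrist_force: [-0.4, -0.6, 2.8]
opening: -0.003
time_s: 3.03
eef_pos: [0.496, 0.0793, 0.0791]
eef_rot: [-0.0, 0.989, 0.148, 0.002]
wrist_force: [-0.5, -0.1, 5.7]
opening: -0.002
```

```bash
cat > arc.py <<'E'
import sys
from h import *
cen=np.array([.5007,.0501])
tot,n=float(sys.argv[1]),int(sys.argv[2]); r=float(sys.argv[3]) if len(sys.argv)>3 else 30
o=get_obs();e=o["eef_pos"];Rt=toolR(o)
th=ang(e,cen);print("ang",th.round(1),"r",(np.hypot(*(e[:2]-cen))*1e3).round(1),"z",e[2].round(4),"F",o["wrist_force"].round(1),"T",o["torque"].round(2),"t",o["time_s"])
for i in range(1,n+1):
    a=np.radians(th-tot*i/n);t=np.r_[cen+r/1e3*np.array([np.cos(a),np.sin(a)]),e[2]]
    print((Rt.inv().apply(t-e)*1e3).round(1)[:2],end=" ")
print()
E
python3 arc.py 30 10
```

```text
ang 99.2 r 29.6 z 0.0791 F [-0.5 -0.1  5.7] T [ 0.02  0.06 -0.05] t 3.0333
[ 1.6 -0.2] [3.1 0.2] [4.7 0.6] [6.1 1.1] [7.6 1.7] [9.  2.3] [10.4  3. ] [11.8  3.8] [13.1  4.7] [14.4  5.6]
```

```bash
python3 -m jog '[[[1.6,-0.2,0.6],[0,0,0],0],[[3.1,0.2,0.6],[0,0,0],0],[[4.7,0.6,0.6],[0,0,0],0],[[6.1,1.1,0.6],[0,0,0],0],[[7.6,1.7,0.6],[0,0,0],0],[[9,2.3,0.6],[0,0,0],0],[[10.4,3,0.6],[0,0,0],0],[[11.8,3.8,0.6],[0,0,0],0],[[13.1,4.7,0.6],[0,0,0],0],[[14.4,5.6,0.6],[0,0,0],0]]'; python3 arc.py 30 10
```

```text
time_s: 3.87
eef_pos: [0.5117, 0.0785, 0.0789]
eef_rot: [-0.0, 0.989, 0.148, 0.002]
wrist_force: [-0.4, 1.6, 6.1]
opening: 0.002
ang 68.8 r 30.4 z 0.0789 F [-0.4  1.6  6.1] T [ 0.21  0.2  -0.02] t 3.8667
[1.  1.3] [2.1 2.4] [3.2 3.5] [4.2 4.7] [5.2 5.9] [6.1 7.2] [7.  8.5] [7.7 9.9] [ 8.4 11.3] [ 9.1 12.8]
```

```bash
python3 -m jog '[[[1,1.3,0.6],[0,0,0],0],[[2.1,2.4,0.6],[0,0,0],0],[[3.2,3.5,0.6],[0,0,0],0],[[4.2,4.7,0.6],[0,0,0],0],[[5.2,5.9,0.6],[0,0,0],0],[[6.1,7.2,0.6],[0,0,0],0],[[7,8.5,0.6],[0,0,0],0],[[7.7,9.9,0.6],[0,0,0],0],[[8.4,11.3,0.6],[0,0,0],0],[[9.1,12.8,0.6],[0,0,0],0]]'; python3 arc.py 30 10
```

```text
time_s: 4.7
eef_pos: [0.5248, 0.0692, 0.0789]
eef_rot: [-0.0, 0.989, 0.148, 0.003]
wrist_force: [0.5, 0.6, 7.3]
opening: -0.004
ang 38.3 r 30.7 z 0.0789 F [0.5 0.6 7.3] T [0.23 0.03 0.01] t 4.7
[-0.1  1.7] [0.3 3.2] [0.7 4.8] [1.  6.3] [1.2 7.9] [1.3 9.4] [ 1.4 11. ] [ 1.4 12.6] [ 1.2 14.1] [ 1.  15.7]
```

```bash
python3 -m jog '[[[-0.1,1.7,0.7],[0,0,0],0],[[0.3,3.2,0.7],[0,0,0],0],[[0.7,4.8,0.7],[0,0,0],0],[[1,6.3,0.7],[0,0,0],0],[[1.2,7.9,0.7],[0,0,0],0],[[1.3,9.4,0.7],[0,0,0],0],[[1.4,11,0.7],[0,0,0],0],[[1.4,12.6,0.7],[0,0,0],0],[[1.2,14.1,0.7],[0,0,0],0],[[1,15.7,0.7],[0,0,0],0]]'; python3 arc.py 30 10;python3 - <<'E'
from h import *
for n,s in(("side",(slice(150,345),slice(215,395))),("top",(slice(165,285),slice(245,390)))):
    p,d=camera(n);cv2.imwrite(f"pics/{n}2.png",cv2.resize(p[s][:,:,::-1],None,fx=3,fy=3))
E
```

```text
time_s: 5.53
eef_pos: [0.5312, 0.0546, 0.0789]
eef_rot: [-0.0, 0.989, 0.148, 0.003]
wrist_force: [0.8, 1.4, 6.0]
opening: 0.001
ang 8.4 r 30.8 z 0.0789 F [0.8 1.4 6. ] T [ 0.21 -0.01 -0.03] t 5.5333
[-1.   1.4] [-1.4  3. ] [-1.8  4.5] [-2.4  6. ] [-2.9  7.4] [-3.6  8.8] [-4.4 10.2] [-5.2 11.6] [-6.  12.9] [-7.  14.1]
```

View pics/side2.png

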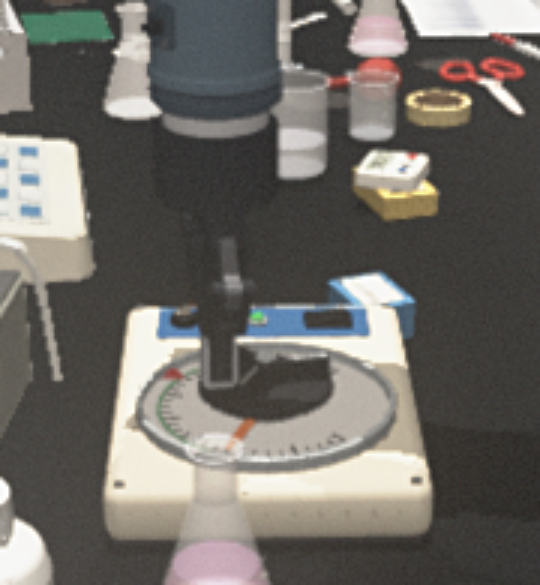

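View pics/top2.png

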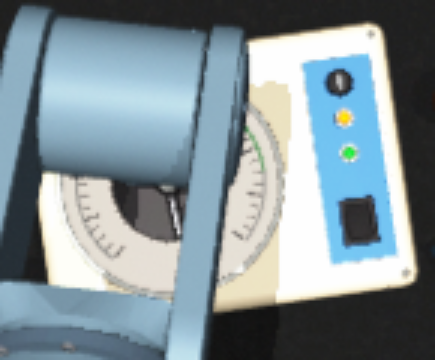

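```bash
python3 -m jog '[[[-1,1.4,0.7],[0,0,0],0],[[-1.4,3,0.7],[0,0,0],0],[[-1.8,4.5,0.7],[0,0,0],0],[[-2.4,6,0.7],[0,0,0],0],[[-2.9,7.4,0.7],[0,0,0],0],[[-3.6,8.8,0.7],[0,0,0],0],[[-4.4,10.2,0.7],[0,0,0],0],[[-5.2,11.6,0.7],[0,0,0],0],[[-6,12.9,0.7],[0,0,0],0],[[-7,14.1,0.7],[0,0,0],0]]'; python3 arc.py 30 10
```

```text
time_s: 6.47
eef_pos: [0.5293, 0.039, 0.0788]
eef_rot: [-0.0, 0.989, 0.147, 0.004]
wrist_force: [0.0, 0.6, 6.1]
opening: 0.002
ang -21.3 r 30.7 z 0.0788 F [0.  0.6 6.1] T [ 0.25  0.04 -0.  ] t 6.4667
[-1.5  0.8] [-2.6  1.9] [-3.7  3. ] [-4.9  4.1] [-6.1  5.1] [-7.4  6. ] [-8.7  6.8] [-10.1   7.6] [-11.5   8.3] [-13.    8.9]
```

```bash
python3 -m jog '[[[-1.5,0.8,0.9],[0,0,0],0],[[-2.6,1.9,0.9],[0,0,0],0],[[-3.7,3,0.9],[0,0,0],0],[[-4.9,4.1,0.9],[0,0,0],0],[[-6.1,5.1,0.9],[0,0,0],0],[[-7.4,6,0.9],[0,0,0],0],[[-8.7,6.8,0.9],[0,0,0],0],[[-10.1,7.6,0.9],[0,0,0],0],[[-11.5,8.3,0.9],[0,0,0],0],[[-13,8.9,0.9],[0,0,0],0]]'; python3 arc.py 30 10
```

```text
time_s: 7.3
eef_pos: [0.5198, 0.0268, 0.078]
eef_rot: [-0.001, 0.989, 0.147, 0.005]
wrist_force: [2.3, 2.5, 4.8]
opening: 0.001
ang -50.7 r 30.1 z 0.078 F [2.3 2.5 4.8] T [ 0.43 -0.33 -0.  ] t 7.3
[-1.5  0.4] [-3.   0.9] [-4.5  1.3] [-6.1  1.6] [-7.6  1.9] [-9.2  2. ] [-10.7   2.1] [-12.3   2.1] [-13.9   2. ] [-15.4   1.9]
```

```bash
python3 -m jog '[[[0,0,1],[0,0,0],0],[[0,0,2],[0,0,0],0],[[0,0,2.5],[0,0,0],0],[[0,0,2.5],[0,0,0],0]]'; python3 arc.py 30 10;python3 - <<'E'
from h import *
for n,s in(("side",(slice(150,345),slice(215,395))),("top",(slice(165,285),slice(245,390)))):
    p,d=camera(n);cv2.imwrite(f"pics/{n}3.png",cv2.resize(p[s][:,:,::-1],None,fx=3,fy=3))
E
```

```text
time_s: 7.63
eef_pos: [0.5201, 0.0269, 0.0756]
eef_rot: [-0.001, 0.989, 0.147, 0.005]
wrist_force: [1.7, 2.2, 5.7]
opening: -0.003
ang -50.1 r 30.3 z 0.0756 F [1.7 2.2 5.7] T [ 0.38 -0.2  -0.01] t 7.6333
[-1.6  0.3] [-3.1  0.8] [-4.6  1.3] [-6.1  1.6] [-7.6  1.9] [-9.2  2. ] [-10.8   2.1] [-12.3   2.1] [-13.9   2.1] [-15.5   1.9]
```

View pics/side3.png

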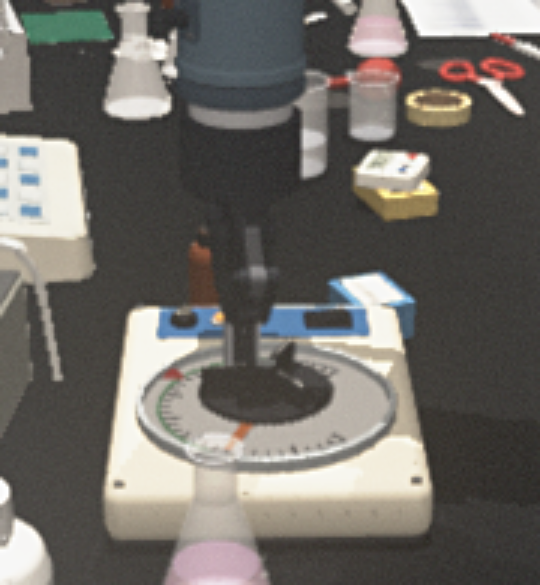

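View pics/top3.png

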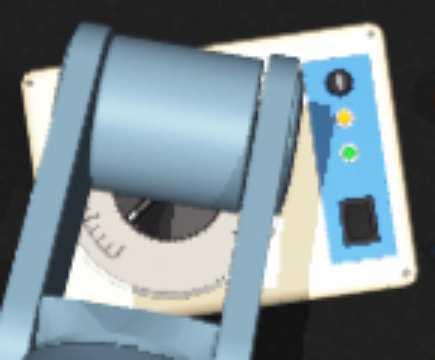

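```bash
cat > look.py <<'E'
import sys
from h import *
cen=np.array([.5007,.0501])
def meas(n,p,box):
    hsv=cv2.cvtColor(p,cv2.COLOR_BGR2HSV);H,S,V=[hsv[:,:,i].astype(int) for i in range(3)]
    for nm,m in(("hand",(H>=5)&(H<22)&(S>110)&(V>110)),("mark",((H<5)|(H>172))&(S>100)&(V>70))):
        try:
            q,_=blob(m.astype(np.uint8),*box);w=np.array([ray(n,u,v,.052)[:2] for u,v in q]);r=np.hypot(*(w-cen).T)
            print(n,nm,len(q),q.mean(0).round(1),"ang",ang(w.mean(0),cen).round(1),(r.min()*1e3).round(),(r.max()*1e3).round())
        except ValueError as ex: print(n,nm,"none")
boxes={"side":(258,262,352,310),"top":(262,185,342,265)}
if __name__=="__main__":
    t=sys.argv[1]
    for n in("side","top"):
        if t=="0": p=cv2.imread(f"pics/{n}0.png")
        else:
            p=camera(n)[0][:,:,::-1].copy();cv2.imwrite(f"pics/{n}{t}.png",p)
            x0,y0,x1,y1=boxes[n];cv2.imwrite(f"pics/{n}{t}z.png",cv2.resize(p[y0-10:y1+10,x0-10:x1+10],None,fx=6,fy=6,interpolation=cv2.INTER_CUBIC))
        meas(n,p,boxes[n])
E
python3 look.py 0; python3 look.py 4
```

```text
side hand 25 [296.5 291.6] ang 73.2 21.0 50.0
side mark 13 [272.1 274.2] ang -26.4 68.0 80.0
top hand 28 [277.8 220.3] ang 76.0 43.0 66.0
top mark 18 [316.8 195.6] ang -28.1 69.0 78.0
side hand 17 [295.5 292.8] ang 73.4 33.0 50.0
side mark 14 [272.2 274.2] ang -26.3 68.0 80.0
top hand none
top mark none
```

```bash
python3 arc.py 45 15
```

```text
ang -50.1 r 30.3 z 0.0756 F [1.  2.5 5.4] T [ 0.38 -0.16 -0.02] t 7.8333
[-1.6  0.3] [-3.1  0.8] [-4.6  1.2] [-6.1  1.6] [-7.7  1.8] [-9.2  2. ] [-10.8   2.1] [-12.4   2.1] [-13.9   2. ] [-15.5   1.9] [-17.    1.7] [-18.6   1.4] [-20.1   1. ] [-21.6   0.5] [-23.1  -0.1]
```

```bash
python3 -m jog '[[[-1.6,0.3,0.7],[0,0,0],0],[[-3.1,0.8,0.9],[0,0,0],0],[[-4.6,1.2,0.9],[0,0,0],0],[[-6.1,1.6,0.9],[0,0,0],0],[[-7.7,1.8,0.9],[0,0,0],0],[[-9.2,2,0.9],[0,0,0],0],[[-10.8,2.1,0.9],[0,0,0],0],[[-12.4,2.1,0.9],[0,0,0],0],[[-13.9,2,0.9],[0,0,0],0],[[-15.5,1.9,0.9],[0,0,0],0],[[-17,1.7,0.9],[0,0,0],0],[[-18.6,1.4,0.9],[0,0,0],0],[[-20.1,1,0.9],[0,0,0],0],[[-21.6,0.5,0.9],[0,0,0],0],[[-23.1,-0.1,0.9],[0,0,0],0]]'; python3 look.py 5; python3 arc.py 30 10
```

```text
time_s: 9.08
eef_pos: [0.4996, 0.0198, 0.0753]
eef_rot: [0.0, 0.989, 0.147, 0.007]
wrist_force: [3.6, 0.7, 6.6]
opening: 0.002
side hand 24 [283.7 291.2] ang 45.6 35.0 67.0
side mark 14 [272.2 274.2] ang -26.3 68.0 80.0
top hand none
top mark 2 [316.5 194. ] ang -26.4 76.0 77.0
ang -92.7 r 30.3 z 0.0753 F [2.8 0.3 6.8] T [ 0.14 -0.38 -0.02] t 9.1833
[-1.3 -0.9] [-2.8 -1.5] [-4.2 -2.3] [-5.5 -3. ] [-6.9 -3.9] [-8.1 -4.8] [-9.3 -5.8] [-10.5  -6.9] [-11.6  -8. ] [-12.7  -9.2]
```

```bash
ls pics/side5z.png
```

```text
pics/side5z.png
```

View pics/side5z.png

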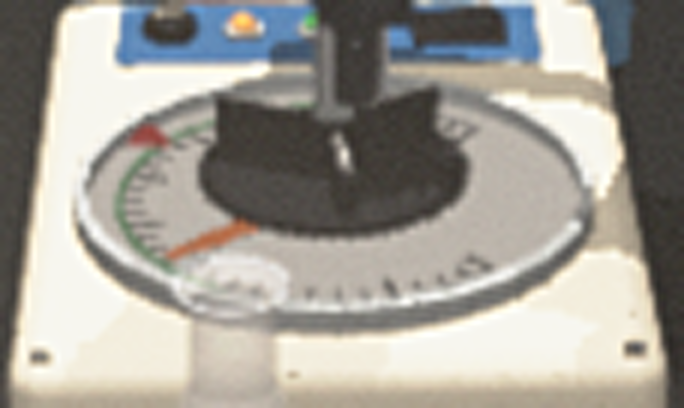

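```bash
python3 arc.py 51 17
```

```text
ang -92.7 r 30.3 z 0.0753 F [2.8 0.3 6.8] T [ 0.14 -0.38 -0.02] t 9.1833
[-1.3 -0.9] [-2.8 -1.5] [-4.2 -2.3] [-5.5 -3. ] [-6.9 -3.9] [-8.1 -4.8] [-9.3 -5.8] [-10.5  -6.9] [-11.6  -8. ] [-12.7  -9.2] [-13.6 -10.4] [-14.6 -11.6] [-15.4 -13. ] [-16.2 -14.3] [-16.9 -15.7] [-17.5 -17.2] [-18.1 -18.6]
```

```bash
python3 -m jog '[[[-1.3,-0.9,0.8],[0,0,0],0],[[-2.8,-1.5,0.9],[0,0,0],0],[[-4.2,-2.3,0.9],[0,0,0],0],[[-5.5,-3,0.9],[0,0,0],0],[[-6.9,-3.9,0.9],[0,0,0],0],[[-8.1,-4.8,0.9],[0,0,0],0],[[-9.3,-5.8,0.9],[0,0,0],0],[[-10.5,-6.9,0.9],[0,0,0],0],[[-11.6,-8,0.9],[0,0,0],0],[[-12.7,-9.2,0.9],[0,0,0],0],[[-13.6,-10.4,0.9],[0,0,0],0],[[-14.6,-11.6,0.9],[0,0,0],0],[[-15.4,-13,0.9],[0,0,0],0],[[-16.2,-14.3,0.9],[0,0,0],0],[[-16.9,-15.7,0.9],[0,0,0],0],[[-17.5,-17.2,0.9],[0,0,0],0],[[-18.1,-18.6,0.9],[0,0,0],0]]'; python3 look.py 6; python3 arc.py 30 10
```

```text
time_s: 10.6
eef_pos: [0.4796, 0.0303, 0.0756]
eef_rot: [0.002, 0.989, 0.147, 0.01]
wrist_force: [6.4, -5.6, 5.3]
opening: -0.002
side hand 14 [278.  284.5] ang 10.9 44.0 55.0
side mark 14 [272.2 274.2] ang -26.3 68.0 80.0
top hand 25 [297.7 201.6] ang 7.6 43.0 66.0
top mark 18 [316.8 195.6] ang -28.1 69.0 78.0
ang -137.9 r 29.0 z 0.0755 F [ 3.7 -5.6  5.7] T [-0.75 -0.73 -0.17] t 10.7
[-1.5 -1. ] [-2.  -2.5] [-2.5 -4. ] [-2.9 -5.5] [-3.2 -7.1] [-3.5 -8.6] [ -3.6 -10.2] [ -3.7 -11.7] [ -3.7 -13.3] [ -3.6 -14.9]
```

View pics/side6z.png

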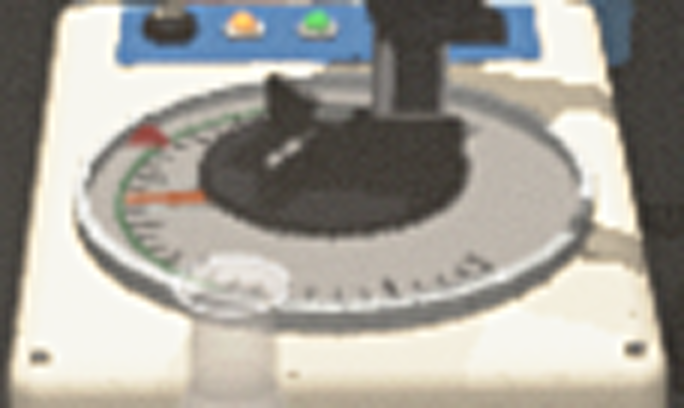

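View pics/top6z.png

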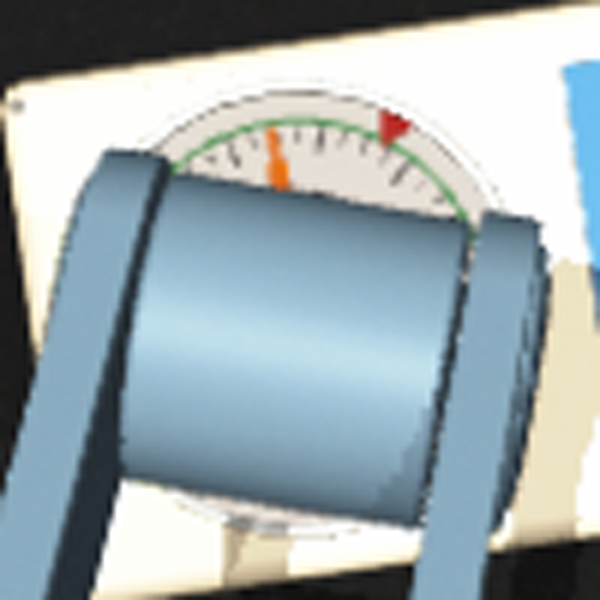

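```bash
python3 arc.py 27 9; python3 - <<'E'
from h import *
print(ang(ray("top",316.7,198.8,.0525),[.5007,.0501]))
E
```

```text
ang -137.9 r 29.0 z 0.0755 F [ 3.7 -5.6  5.7] T [-0.75 -0.73 -0.17] t 10.7
[-1.5 -1. ] [-2.  -2.5] [-2.5 -4. ] [-2.9 -5.5] [-3.2 -7.1] [-3.5 -8.6] [ -3.6 -10.2] [ -3.7 -11.7] [ -3.7 -13.3] 
-30.611206306903988
```

```bash
python3 -m jog '[[[-1.5,-1,0.8],[0,0,0],0],[[-2,-2.5,0.9],[0,0,0],0],[[-2.5,-4,0.9],[0,0,0],0],[[-2.9,-5.5,0.9],[0,0,0],0],[[-3.2,-7.1,0.9],[0,0,0],0],[[-3.5,-8.6,0.9],[0,0,0],0],[[-3.6,-10.2,0.9],[0,0,0],0],[[-3.7,-11.7,0.9],[0,0,0],0],[[-3.7,-13.3,0.9],[0,0,0],0],[[-3.7,-13.3,0.9],[0,0,0],0]]'; python3 look.py 7; python3 arc.py 12 6
```

```text
time_s: 11.53
eef_pos: [0.4732, 0.0411, 0.0753]
eef_rot: [0.003, 0.989, 0.147, 0.01]
wrist_force: [1.3, -1.9, 7.6]
opening: -0.002
side hand 11 [277.2 278.3] ang -16.8 50.0 65.0
side mark 14 [272.2 274.2] ang -26.3 68.0 80.0
top hand 28 [308.  203.1] ang -17.4 42.0 65.0
top mark 18 [316.8 195.6] ang -28.1 69.0 78.0
ang -162.0 r 28.9 z 0.0753 F [ 2.  -3.3  7.3] T [-0.52 -0.21 -0.08] t 11.6333
[-1.1 -1. ] [-1.  -2.1] [-0.9 -3.1] [-0.8 -4.2] [-0.7 -5.2] [-0.5 -6.2]
```

View pics/side7z.png

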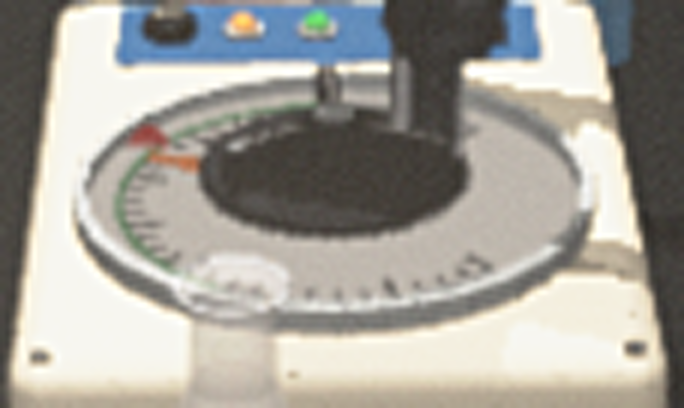

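View pics/top7z.png

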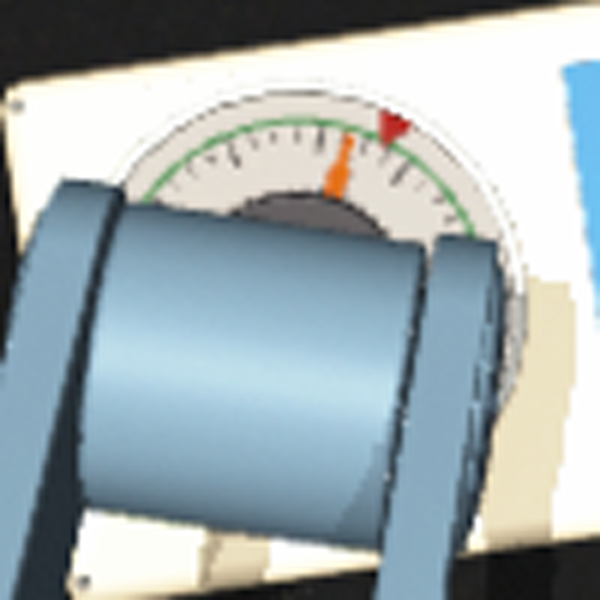

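```bash
python3 -m jog '[[[-0.6,-1,0.8],[0,0,0],0],[[-0.9,-2.1,0.9],[0,0,0],0],[[-0.9,-3.1,0.9],[0,0,0],0],[[-0.8,-4.2,0.9],[0,0,0],0],[[-0.7,-5,0.9],[0,0,0],0],[[-0.7,-5,0.9],[0,0,0],0],[[-0.7,-5,0.9],[0,0,0],0]]'; python3 look.py 8; python3 arc.py 4 2
```

```text
time_s: 12.22
eef_pos: [0.4723, 0.0445, 0.0752]
eef_rot: [0.004, 0.989, 0.147, 0.012]
wrist_force: [0.1, -4.8, 8.7]
opening: 0.002
side hand 11 [277.3 276.8] ang -22.4 50.0 68.0
side mark 13 [272.  274.2] ang -26.3 69.0 80.0
top hand 29 [310.3 203.7] ang -23.1 42.0 66.0
top mark 18 [316.8 195.6] ang -28.1 69.0 78.0
ang -169.0 r 28.9 z 0.0752 F [ 1.9 -3.6  8. ] T [-0.47 -0.12 -0.02] t 12.3167
[-0.9 -1.2] [-0.8 -2.2]
```

View pics/side8z.png

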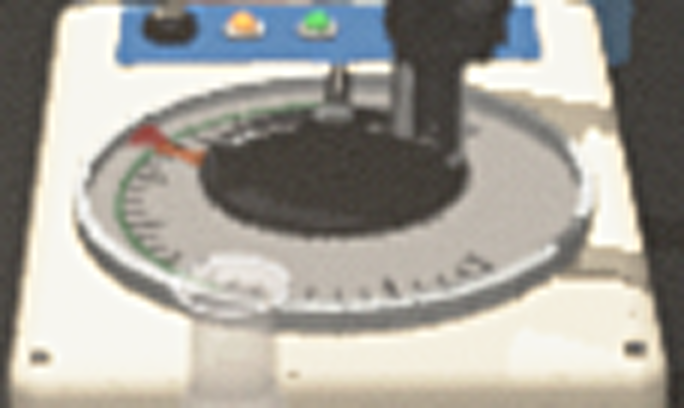

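View pics/top8z.png

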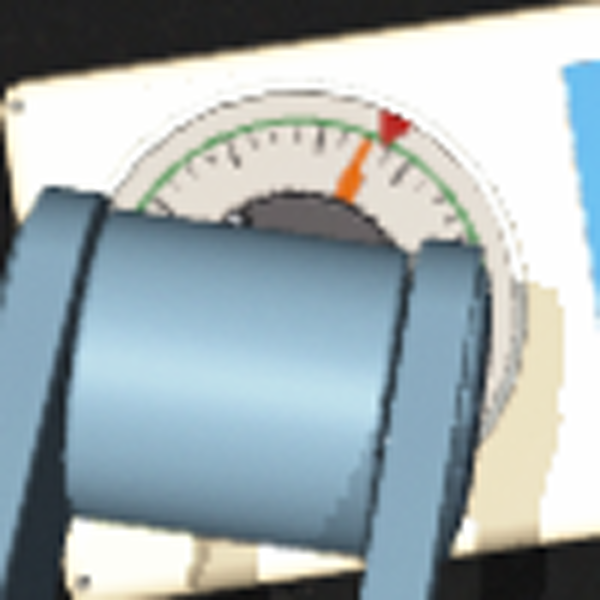

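```bash
python3 -m jog '[[[-0.6,-1.2,0.7],[0,0,0],0],[[-0.7,-2.2,0.7],[0,0,0],0],[[-0.7,-3,0.7],[0,0,0],0],[[-0.7,-3.2,0.7],[0,0,0],0],[[-0.7,-3.2,0.7],[0,0,0],0],[[-0.7,-3.2,0.7],[0,0,0],0]]'; python3 look.py 9; python3 arc.py 4 2
```

```text
time_s: 12.82
eef_pos: [0.472, 0.0463, 0.0753]
eef_rot: [0.006, 0.989, 0.147, 0.013]
wrist_force: [0.3, -2.8, 8.3]
opening: -0.001
side hand 9 [278.  276.4] ang -24.4 50.0 68.0
side mark 13 [272.  274.2] ang -26.3 69.0 80.0
top hand 26 [311.3 204.1] ang -25.7 42.0 65.0
top mark 18 [316.8 195.6] ang -28.1 69.0 78.0
ang -172.4 r 29.0 z 0.0753 F [ 0.6 -3.2  7.6] T [-0.51 -0.12 -0.03] t 12.9167
[-0.8 -1.2] [-0.6 -2.2]
```

View pics/top9z.png

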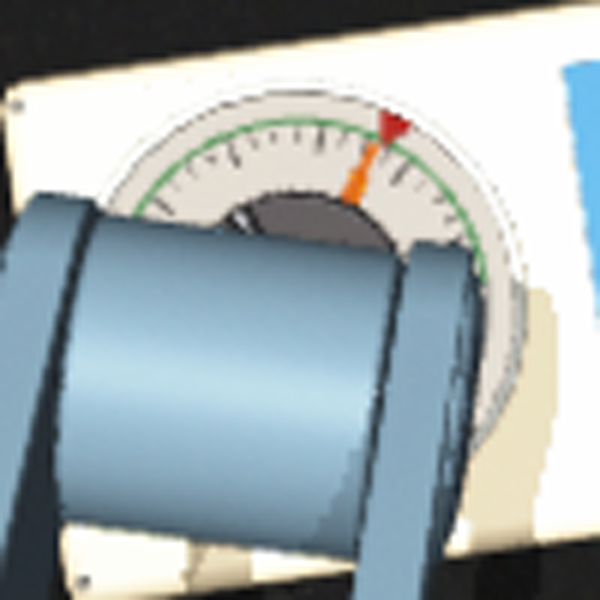

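```bash
python3 -m jog '[[[-0.4,-1.2,0.7],[0,0,0],0],[[-0.5,-2.2,0.7],[0,0,0],0],[[-0.5,-3,0.7],[0,0,0],0],[[-0.5,-3.2,0.7],[0,0,0],0],[[-0.5,-3.2,0.7],[0,0,0],0],[[-0.5,-3.2,0.7],[0,0,0],0]]'; python3 look.py 10; python3 arc.py 4 2
```

```text
time_s: 13.42
eef_pos: [0.4717, 0.0481, 0.0753]
eef_rot: [0.007, 0.989, 0.148, 0.014]
wrist_force: [0.2, -2.7, 7.5]
opening: 0.001
side hand 10 [278.9 275.8] ang -27.5 53.0 68.0
side mark 13 [272.  274.2] ang -26.3 69.0 80.0
top hand 31 [312.7 204.3] ang -28.8 42.0 70.0
top mark 18 [316.8 195.6] ang -28.1 69.0 78.0
ang -176.1 r 29.1 z 0.0753 F [-0.3 -3.6  8.3] T [-0.5  -0.14 -0.06] t 13.5167
[-0.7 -1.2] [-0.4 -2.2]
```

View pics/top10z.png

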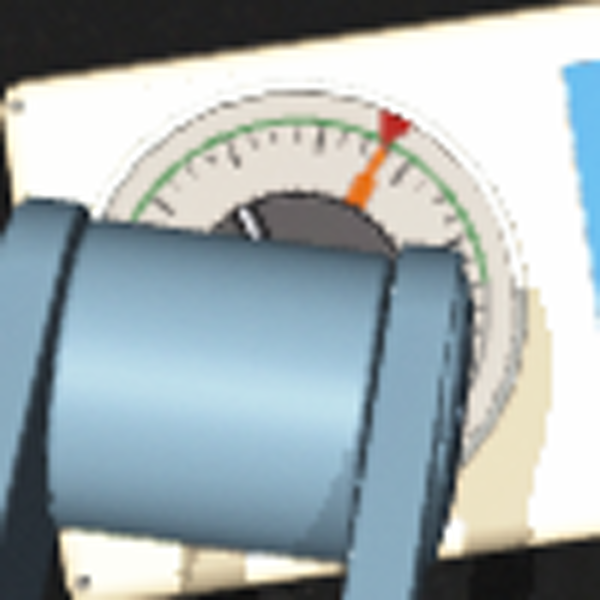

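```bash
python3 -m jog '[[[0,0,0],[0,0,0],0],[[0,0.2,0],[0,0,0],0],[[0,0.2,-1],[0,0,0],0],[[0,0.2,-3],[0,0,0],0],[[0,0.2,-6],[0,0,0],0],[[0,0.2,-9],[0,0,0],0],[[0,0.2,-14],[0,0,0],0],[[0,0.2,-25],[0,0,0],0],[[0,0.2,-50],[0,0,0],0],[[0,0.2,-90],[0,0,0],0],[[0,0.2,-120],[0,0,0],0],[[0,0.2,-120],[0,0,0],0],[[0,0.2,-120],[0,0,0],0]]'; python3 look.py 11
```

```text
time_s: 14.6
eef_pos: [0.4691, 0.0491, 0.1971]
eef_rot: [0.007, 0.989, 0.148, 0.015]
wrist_force: [-0.1, -0.4, -0.7]
opening: -0.001
side hand 6 [278.3 275.7] ang -27.4 54.0 66.0
side mark 14 [272.2 274.2] ang -26.3 68.0 80.0
top hand 31 [312.7 204.3] ang -28.8 42.0 70.0
top mark 18 [316.8 195.6] ang -28.1 69.0 78.0
```

View pics/top11z.png

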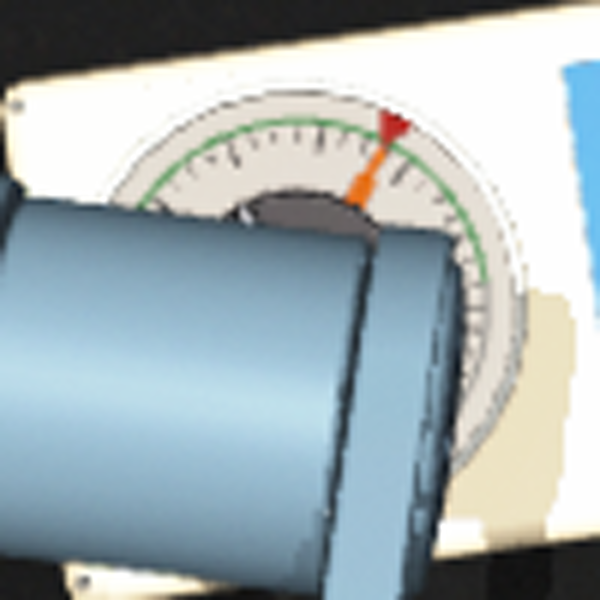

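View pics/side11z.png

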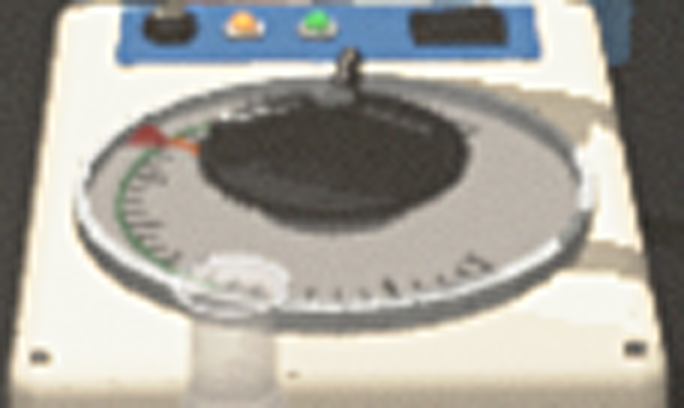

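```bash
python3 -m jog '[[[-20,40,-60],[0,0,0],0],[[-87,287,-60],[0,0,0],0],[[-87,287,-60],[0,0,0],0],[[-87,287,-60],[0,0,0],0],[[-87,287,-60],[0,0,0],0],[[-87,287,-60],[0,0,0],0],[[-87,287,-60],[0,0,0],0],[[-87,287,-60],[0,0,0],0],[[-87,287,-60],[0,0,0],0],[[-87,287,-60],[0,0,0],0],[[-87,287,-60],[0,0,0],0],[[-87,287,-60],[0,0,0],0]]'; python3 look.py 12; python3 - <<'E'
import cv2,numpy as np
a=cv2.imread("pics/top0.png");b=cv2.imread("pics/top12.png")
cv2.imwrite("pics/cmp.png",np.vstack([cv2.resize(x[165:285,195:435],None,fx=2.4,fy=2.4,interpolation=cv2.INTER_CUBIC) for x in(a,b)]))
for n,(u0,v0,u1,v1) in dict(flask=(210,205,248,243),bottle=(385,180,415,212),carton=(385,230,428,268)).items():
    print(n,cv2.phaseCorrelate(*[cv2.cvtColor(x[v0:v1,u0:u1],cv2.COLOR_BGR2GRAY).astype(np.float32) for x in(a,b)]))
E
```

```text
time_s: 15.7
eef_pos: [0.4658, -0.2485, 0.2556]
eef_rot: [0.005, 0.989, 0.148, 0.012]
wrist_force: [-0.0, 0.3, -0.1]
opening: -0.002
side hand 5 [278.  275.4] ang -27.9 57.0 66.0
side mark 14 [272.2 274.2] ang -26.3 68.0 80.0
top hand 31 [312.7 204.3] ang -28.8 42.0 70.0
top mark 18 [316.8 195.6] ang -28.1 69.0 78.0
flask ((0.01766075738833095, -0.03919463554320046), 0.9917953793518245)
bottle ((-0.018242132790195598, -0.08063551610468878), 0.9734545215964318)
carton ((0.5635176312209929, 0.18682431358285712), 0.6688987927966648)
```

View pics/cmp.png

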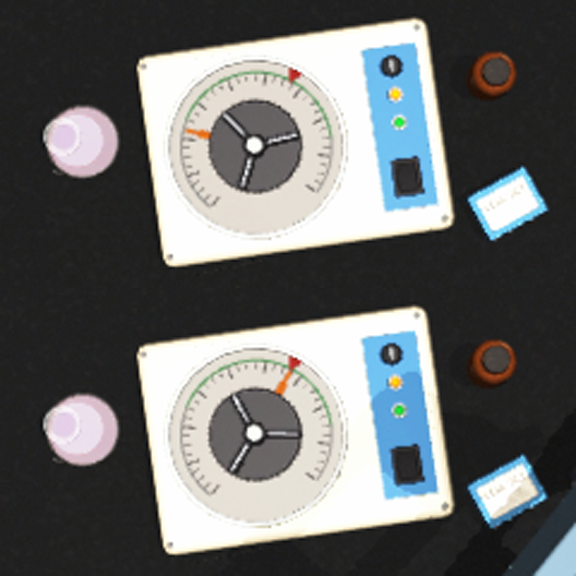

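View pics/top12z.png

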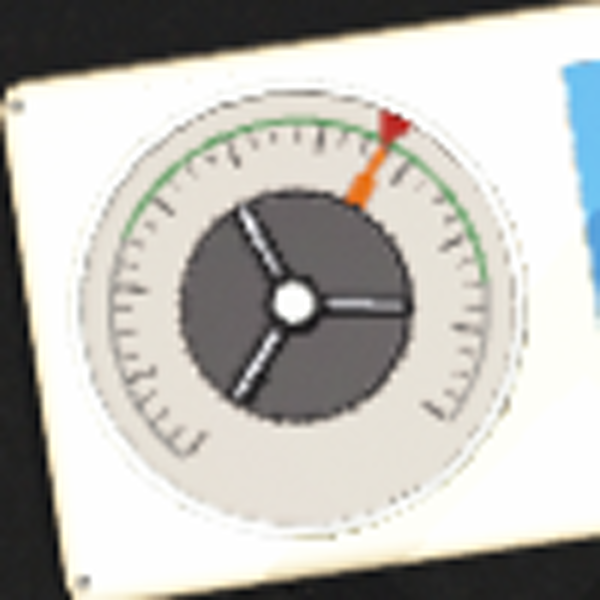

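The final pictures show the hand on the mark, with its tip at about (386,148) in the zoom, touching the red triangle's point. The knob is up and the robot is clear. The flask, bottle and carton look unmoved; the carton's apparent shift comes from the arm's shadow.

```bash
python3 -c "
from bench import *
print(hand_in())"
```

```text
the job is handed in; nothing more can be done
None
```

The orange hand stands at the red mark, and I handed the job in at about 15.7 s of the allowed 58 s.

**What I did:** With the fingers closed, I pressed in the gap between two wings at about 6–8 N and turned the knob clockwise about 145 degrees. There the key dropped in: the knob sank and a sideways drag appeared. I pressed on to about 6 mm down and carried the hand roughly 104 degrees clockwise, checking the angle in the pictures near the end. Then I eased off and lifted straight up.

**Last checks:**
- **Hand:** the top view puts it at -28.8° against -28.1° for the mark, about 0.8 mm at the tip. The side view reads -27.9° against -26.3°, but from only 5 orange pixels, so I trust it less. Both put the hand slightly past the mark, within the cameras' accuracy. It did not change when the knob rose.
- **Knob and robot:** the knob is back up, and the robot is clear and touching nothing.
- **Flask and bottle:** image comparison shows they did not move (under 0.1 pixel).
- **Carton:** the same comparison gave 0.6 pixel (about 1 mm) with a weak match. Its corners look the same by eye, and the arm's shadow falls on it in the last picture, so I take it as unmoved.
- **Forces:** at the end of each move the push was never above about 9 N down and 8.5 N sideways; I did not read it during the moves.

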